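Load the parts tray into the service carrier and hold the carrier up level

TASK

Slide the loose yellow tray, with its spark plugs and fuel filter aboard, fully home into the empty bay of the red parts carrier, beside the blue tray that is already in it. Then pick the carrier up by the black grip of its handle and finish while holding it, level and steady, about 10 cm clear of the bench, for the mechanic to take from you. Keep both trays and all their parts aboard, never tip the carrier or the yellow tray over, and leave the other things on the bench where they are.

Things in the scene. Friction and masses are not known exactly. Their poses are not given: they have to be found in the camera images.
- carrier: Red two-bay tray carrier, loose on bench, 150 mm deep (x), 206 wide (y), 0.42 kg empty, 0.85 loaded. Origin: centre of underside; x from open front (x=-75) to closed back, the way trays slide in; z up. Blue tray in the bay at y=+51 mm; bay at y=-51 empty. A deck (top 60 mm, lip 72) covers both. When lifted, trays drop 3 mm and hang by their rims, unlatched: they slide out if it tips forward.
- carrier_grip (a point): Centre of the black grip bar of the carrier's handle, 150 mm above its underside, over its middle. The bar runs along the carrier's y (about 110 mm free), 18 mm thick in x (pinch it from above, fingers either side in x), 24 mm high, 78 mm above the deck. The loaded centre of mass is within about 10 mm of straight below.
- bay (a point): Where the yellow tray's origin lies when fully home in the empty bay (rear against the back panel, front flush with the carrier's front edges): carrier x=-2, y=-51, z=0 mm; axes as the carrier's. The bay, open in front and below, is 96 mm wide between walls; a runner 10 mm wide, top 31 mm up, lines each wall, leaving 76 mm between them.
- tray: Loose yellow parts tray on the bench, 0.22 kg with load. Origin: centre of underside; x from its front (pull tab) to its rear (enters first), z up. Body x=-73 to 73 mm, 70 wide, 40 high, rear corners bevelled. Side flanges, underside 34 mm up, make it 88 wide; they pass 3 mm above the runners as it slides flat along the bench into the bay, 3 mm to spare each side.
- tray_grip (a point): Middle of the yellow tray's pull tab, 95 mm in front of its origin and 26 mm above its underside. The tab is an upright fin on the tray's front: 40 mm long (tray x=-113 to -73), 14 mm wide (pinch it from above, fingers either side in the tray's y), 26 mm high (13 to 39 mm above the bench).
- full_tray: Blue tray of the same make, already home in the other bay, full of bolts and spacers, about 0.22 kg. Origin and axes as the yellow tray's; its pull tab stands 40 mm out of the carrier's front.
- plug_1: Spark plug, 56 mm long, 20 mm thick, lying in the yellow tray (rear half of the lane at +y). Origin on its lower side at mid length.
- plug_2: A second spark plug like it, in the front half of the same lane. Origin on its lower side at mid length.
- filter: Inline fuel filter, 46 mm long, 25 mm thick, lying in the yellow tray's other lane (-y). Origin on its lower side at mid length.
- oil_filter: White oil filter, 76 mm across, 84 mm high, standing beyond the work area. Origin: centre of its underside. To be left alone.
- pulley: Dark steel belt pulley, 92 mm across, 36 mm high, lying flat. Origin: centre of its underside. To be left alone.
- wrench: Wrench 190 mm long lying flat. Origin: under its middle. To be left alone.
- screwdriver: Screwdriver 210 mm long lying flat. Origin: under its middle. To be left alone.
- spray_can: Spray can, 66 mm across, 190 mm high, standing. Origin: centre of its underside. To be left alone.
- carton_small: Small carton 100 x 70 x 45 mm. Origin: centre of its underside. To be left alone.
- carton_large: Larger carton 150 x 120 x 90 mm. Origin: centre of its underside. To be left alone.
Mind the look-alikes: they are no part of the job. Of the things shaped like the tray, the yellow one is meant.

How it is judged:
By the outcome, as a careful person would: the job done as asked, in the order asked, and still so for the second after the job is handed in, while the arm keeps its last pose, push and grip.
It also fails if it takes over 67 s, if anything falls off the work surface, if the arm or the gripper's body presses on something with over 40 N, if the wrist force passes 120 N, or if a joint passes its speed limit or range.

ROBOT

A 7-joint arm with a two-finger parallel gripper is mounted at the origin on the work surface. World frame = base frame: x ahead of the robot, y to its left, z up, the work surface at z = 0. Lengths are in m, angles in rad, forces in N, time in s.
With the tool pointing down it reaches from about 0.4 to 0.9 m from the base axis. Payload 5.6 kg.
Tool frame: the origin (TCP) lies on the mounting face of the last link; the fingertips stand 190 mm ahead of it and the grasp point (between the pads) lies 171 mm ahead of it; z points along the fingers, y is the line along which they close (so a half turn about z gives the same grasp; the last joint's range is limited). The gripper opens to 92 mm and grips with 3 to 60 N. Pads are 20 mm wide; open, the fingers measure 128 mm over their backs; the gripper's body (75 mm by 189 mm) begins 69 mm behind the grasp point.
Start: joints at [-0.043, 0.468, -0.012, 1.603, 0.006, 1.071, -0.056], TCP at [0.65, -0, 0.405] pointing down, gripper open.
Joint ranges: [-2.53, 2.53], [-0.31, 2.02], [-1.57, 1.55], [0.28, 2.44], [-1.29, 4.43], [0.15, 1.84], [-2.92, 2.92]. Speed limits (rad/s): [2.57, 2.57, 3.14, 3.14, 3.14, 3.14, 3.14].

INTERFACE

Orientations are given as [roll, pitch, yaw] about the fixed x, y, z axes, in that order (R = Rz(yaw) Ry(pitch) Rx(roll)).
In Python, from rig import r, imaging, job gives the robot as it stands.
- The arm moves only by the tool play_rows, never from a script. Its argument "steps" is one flat list of numbers, 5 for each row, row after row: the closure, from 0 (fully open) to 1 (shut), then the shift along the world's x, y, z as a fraction of full scale, then the turn about the world's z as a fraction of full scale. In form: [gripper, tx, ty, tz, spin, gripper, tx, ty, tz, spin, ...]. A call has 1 to 12 rows; each row is the pose to reach, as a shift and turn from the pose commanded when the call began, turning the shorter way round; what a row does not reach only later rows make up. Full scale, the value 1, is 0.15 m for a shift and 180 degrees for a turn. A row lasts 1/12 s, in which the tool goes at most 41.7 mm and 7.16 degrees, less where a joint would pass 70% of its speed; a pose out of reach is approached as far as the arm can. A call with a number of a shift or a turn outside -1 to 1 is refused whole. A call with a gripper value outside its range is refused whole. The fingers move at their own pace and stop on an object; "squeeze" is the grip in N (left out, the last holds). Time passes only in rows, so rows that repeat a pose let the fingers close. It gives the time, the measured TCP pose, the force, the opening and the grip force at its end, in the units of the state.
- r.get_obs(): the state, without advancing time (a new reading comes with each control period).
- imaging.read_camera(name): name is "scene" or "side" or "wrist"; returns a dict with "image" (384x512x3 uint8, red, green, blue), "camera_matrix" (3x3 intrinsics, pixels), "world_to_cam" (4x4, takes a point from world to camera coordinates). Camera axes: x right, y down, z forward; pixel columns grow to the right and rows downward; lengths in m; the calibration is good to about 2 mm. A picture is of the moment at which its call begins. There is no depth.
- job.close_job(): hands the job in; it is judged then, once.
The state is a dict: "time": time; "qpos": joint angles; "qvel": joint speeds; "effort": joint torques, N m; "ee_pos": TCP position; "ee_rot": TCP orientation; "force": force on the tool from outside, world axes, zero at the start; "wrist_torque": the same for the moment, N m; "opening": finger opening in m; "gripper_force": force on a finger pad.
Only numpy, scipy, OpenCV 4.12 (cv2) and the standard library are available. Lean on these libraries where they do the work, as an engineer would, in place of code of your own. Each camera call takes 0.05 s, during which the arm holds its last target. There are 200 camera calls.

## Working session

There is one attempt and no reset: what is moved stays moved. The work goes in short steps, Python scripts to look and compute and a tool call to move; the robot and the scene stay as the last step left them, time stands still between calls to the robot, and variables do not carry over. Pictures are saved under pics/ and viewed, at most 10 in all, crops included, and the job is handed in when it is done.

Besides the shell and the picture viewer there is one more tool, called after "Request:" as name(argument=value, ...) on one line, values as JSON. play_rows: Moves the arm, as the interface text tells. Its arguments: {"type":"object","properties":{"steps":{"type":"array","items":{"type":"number","minimum":-1,"maximum":1}},"squeeze":{"type":"number"}},"required":["steps"]}

```bash
mkdir -p pics; ls; cat > h.py <<'E'
import numpy as np, cv2
from rig import r, imaging, job
def cam(n):
    d=imaging.read_camera(n); return d["image"],np.array(d["camera_matrix"]),np.array(d["world_to_cam"])
def ray(K,T,uv):
    R,t=T[:3,:3],T[:3,3]; o=-R.T@t
    d=R.T@np.linalg.inv(K)@np.array([uv[0],uv[1],1.]); return o,d/np.linalg.norm(d)
def onz(K,T,uv,z):
    o,d=ray(K,T,uv); return o+d*(z-o[2])/d[2]
def tri(rays):
    A=sum(np.eye(3)-np.outer(d,d) for o,d in rays); b=sum((np.eye(3)-np.outer(d,d))@o for o,d in rays)
    return np.linalg.solve(A,b)
def proj(K,T,p):
    c=T[:3,:3]@np.array(p)+T[:3,3]; u=K@c; return u[:2]/u[2]
def save(n,im): cv2.imwrite(f"pics/{n}.png",cv2.cvtColor(im,cv2.COLOR_RGB2BGR))
E
python3 - <<'E'
from h import *
for n in("scene","side","wrist"):
    im,K,T=cam(n); np.savez(n+"0",im=im,K=K,T=T); print(n,K[0,0],-T[:3,:3].T@T[:3,3],T[2,:3])
    if n!="wrist": save(n+"0",cv2.resize(im,(800,600),interpolation=cv2.INTER_CUBIC))
    else: save(n+"0",im)
print(r.get_obs())
E
```

```text
pics
scene 386.0165517012606 [ 1.2694559  -0.01553595  0.92440524] [-0.67616166  0.05916339 -0.73437395]
side 453.27953631285607 [ 0.39467927 -0.7825372   1.0758593 ] [ 0.0883859   0.65379952 -0.75148794]
wrist 297.35570083829896 [0.65006335 0.07506296 0.38427408] [-0.00104661 -0.26376866 -0.9645854 ]
{'time': 0.15, 'qpos': array([-0.04300356,  0.46816455, -0.01158136,  1.60341968,  0.00601789,
        1.07140454, -0.0563118 ]), 'qvel': array([-0.00063217, -0.00224145,  0.00035552, -0.0026736 ,  0.00029752,
        0.0002087 ,  0.0001116 ]), 'effort': array([ 5.41294467e-04, -5.20952761e+01, -1.22385321e-02, -2.43975341e+01,
       -5.66028839e-02,  1.53196411e-02,  8.68381130e-05]), 'ee_pos': array([ 6.49803216e-01, -5.58340355e-05,  4.03962556e-01]), 'ee_rot': array([-3.14023617e+00,  1.29582900e-04,  1.57071254e+00]), 'force': array([-0.45151785,  0.03513297, -0.46620193]), 'wrist_torque': array([-0.0093072,  0.0050051,  0.0247724]), 'gripper_force': 0.0, 'opening': 0.09178606745597304}
```

View pics/scene0.png

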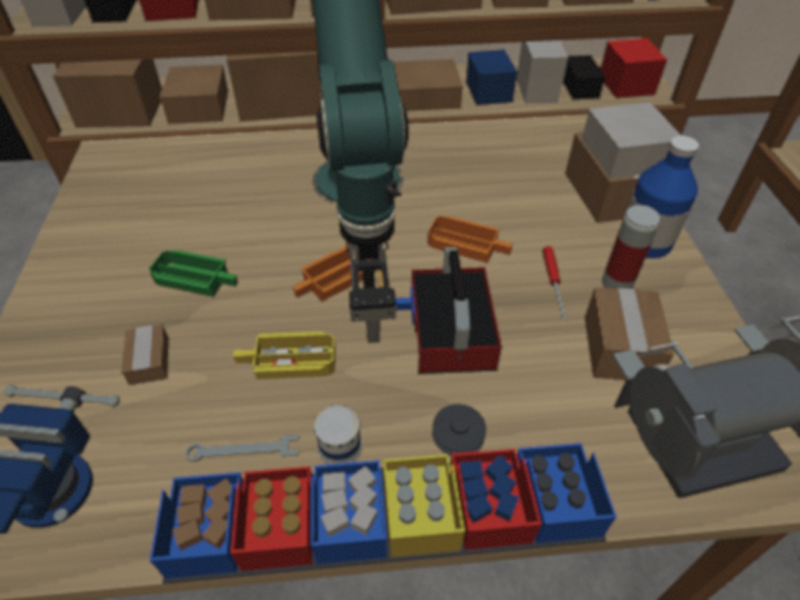

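View pics/side0.png

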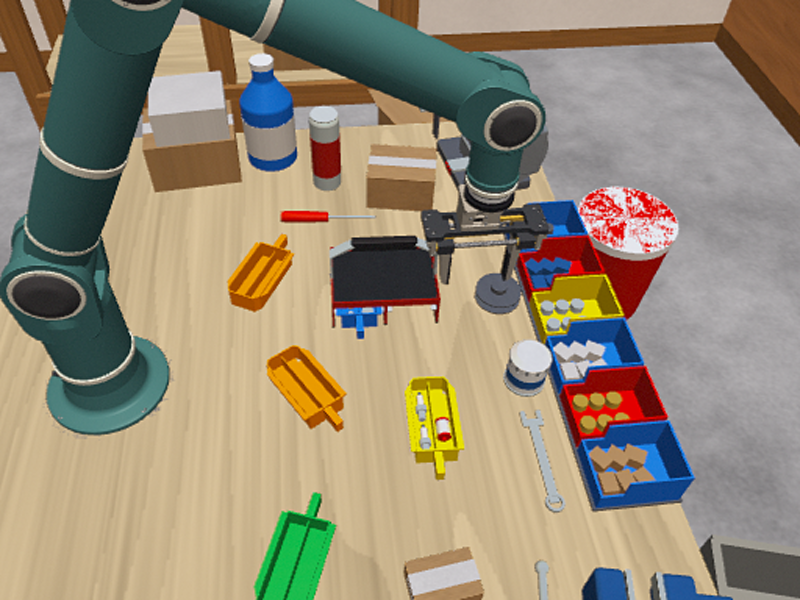

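The tray is at about (285,355) in the scene view and (435,425) in side. The carrier is at about (455,320) and (385,280), open towards −y, with the empty bay on the far-x side. Next: rough positions from both views.

```bash
cat >> h.py <<'E'
def mask(im,c):
    h=cv2.cvtColor(im,cv2.COLOR_RGB2HSV); H,S,V=h[...,0],h[...,1],h[...,2]
    return {"yellow":(H>24)&(H<36)&(S>140)&(V>70),"blue":(H>100)&(H<125)&(S>150)&(V>60),
     "red":((H<6)|(H>174))&(S>150)&(V>50),"black":(V<60)&(S<90)}[c].astype(np.uint8)
def blob(m,box=None):
    if box is not None:
        z=np.zeros_like(m); a,b,c,d=box; z[b:d,a:c]=m[b:d,a:c]; m=z
    cs=cv2.findContours(m,cv2.RETR_EXTERNAL,cv2.CHAIN_APPROX_NONE)[0]
    return max(cs,key=cv2.contourArea)[:,0].astype(float)
E
python3 - <<'E'
from h import *
L={n:np.load(n+"0.npz") for n in("scene","side","wrist")}
bx={"scene":(140,200,225,250),"side":(250,235,305,310)}
for n in bx:
    d=L[n]; c=blob(mask(d["im"],"yellow"),bx[n])
    print(n,len(c),c.min(0),c.max(0))
    P=np.array([onz(d["K"],d["T"],p,.038)[:2] for p in c]); print(cv2.minAreaRect((P*1000).astype(np.float32)), P.min(0),P.max(0), P[P[:,1].argmin()])
for p in [(411,270),(487,270),(498,345),(420,348)]:
    d=L["scene"];print(onz(d["K"],d["T"],np.array(p)*.64,.06)[:2])
for p in [(337,247),(432,247),(440,303),(333,303)]:
    d=L["side"];print(onz(d["K"],d["T"],np.array(p)*.64,.06)[:2])
E
```

```text
scene 273 [150. 213.] [213. 238.]
((572.4010009765625, -160.7694549560547), (181.916259765625, 88.28160095214844), 87.6873779296875) [ 0.52760769 -0.25148243] [ 0.61811934 -0.0698839 ] [ 0.564495   -0.25148243]
side 176 [259. 241.] [296. 302.]
((568.5827026367188, -165.22727966308594), (187.19309997558594, 88.69097900390625), 87.51412963867188) [ 0.52296222 -0.25900006] [ 0.61535464 -0.07094216] [ 0.57061126 -0.25900006]
[0.40503862 0.09370676]
[0.41964603 0.24734545]
[0.6117646  0.22968653]
[0.60530929 0.08803798]
[0.43480995 0.24637727]
[0.62748406 0.22822956]
[0.61886872 0.07739814]
[0.4168505  0.09699441]
```

View pics/wrist0.png

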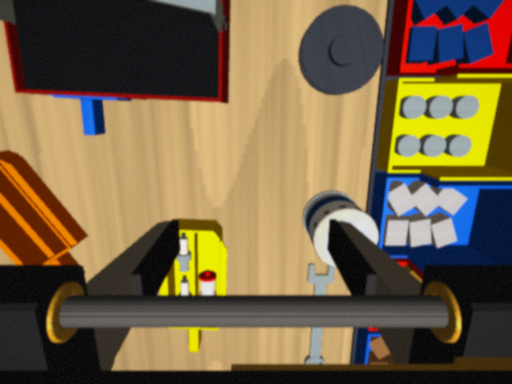

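The wrist view, with up = +y, shows the carrier's front lip at row ~97 (columns 12–226), the blue tab at (92,115) and the yellow tray at (195,270), partly behind the fingers. I'll look at the carrier from closer.

Request:
play_rows(steps=[0,-0.25,0.15,0,0,0,-0.5,0.3,0,0,0,-0.8,0.45,0,0,0,-0.8,0.45,0,0,0,-0.8,0.45,0,0,0,-0.8,0.45,0,0,0,-0.8,0.45,0,0])

```text
time: 0.73
ee_pos: [0.5311, 0.0666, 0.405]
ee_rot: [3.14, 0.0, 1.569]
force: [-0.2, 0.3, 0.3]
opening: 0.0915
gripper_force: 0.0
```

```bash
python3 - <<'E'
from h import *
im,K,T=cam("wrist"); np.savez("wrist1",im=im,K=K,T=T); save("wrist1",cv2.resize(im,(800,600),interpolation=cv2.INTER_CUBIC)); print(r.get_obs()["ee_pos"],-T[:3,:3].T@T[:3,3])
E
```

```text
[0.5312731  0.06637999 0.40477911] [0.5316058  0.14166787 0.38538471]
```

View pics/wrist1.png

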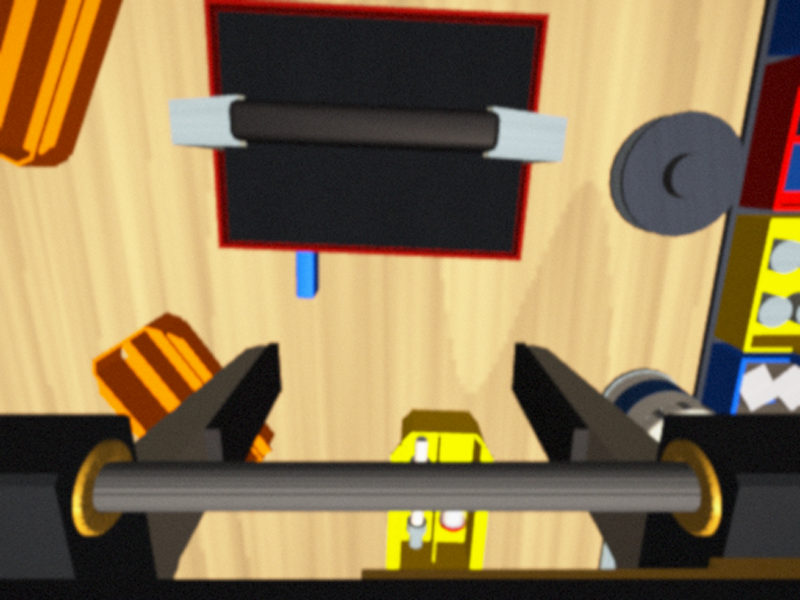

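Request:
play_rows(steps=[0,0.2,-0.25,0,0,0,0.4,-0.5,0,0,0,0.6,-0.75,0,0,0,0.8,-1,0,0,0,0.8,-1,0,0,0,0.8,-1,0,0])

```text
time: 1.28
ee_pos: [0.6526, -0.0904, 0.4034]
ee_rot: [3.141, 0.004, 1.561]
force: [-0.1, -0.4, -0.3]
opening: 0.0919
gripper_force: 0.0
```

Request:
play_rows(steps=[0,-0.1,-0.25,0,0,0,-0.2,-0.5,0,0,0,-0.3,-0.75,0,0,0,-0.47,-1,0,0,0,-0.47,-1,0,0,0,-0.47,-1,0,0,0,-0.47,-1,0,0])

```text
time: 1.87
ee_pos: [0.5798, -0.2327, 0.4045]
ee_rot: [3.141, -0.001, 1.57]
force: [0.4, -0.0, 0.1]
opening: 0.092
gripper_force: 0.0
```

```bash
python3 - <<'E'
from h import *
im,K,T=cam("wrist"); np.savez("wrist2",im=im,K=K,T=T); save("wrist2",cv2.resize(im,(800,600),interpolation=cv2.INTER_CUBIC)); print(r.get_obs()["ee_pos"],-T[:3,:3].T@T[:3,3])
E
```

```text
[ 0.58035129 -0.23141968  0.40446716] [ 0.58021059 -0.15754352  0.38494051]
```

View pics/wrist2.png

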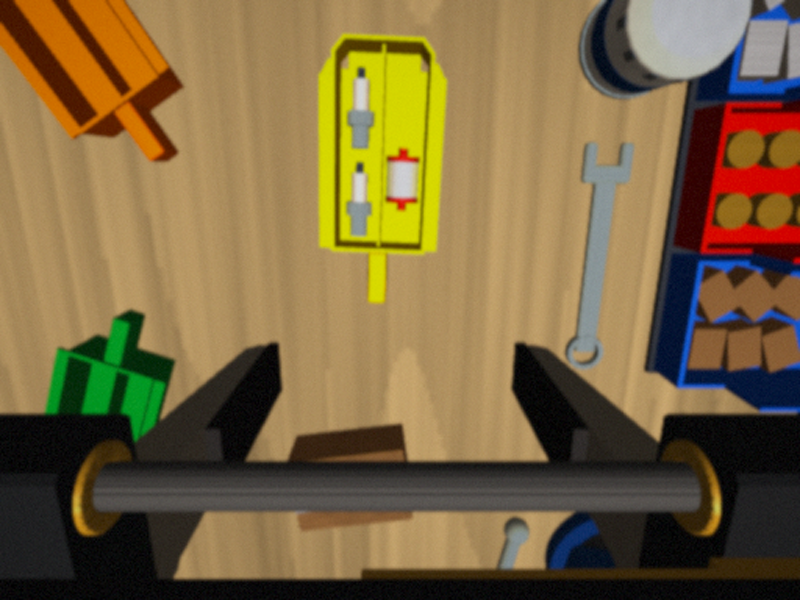

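wrist1 shows the carrier lip corners near (207,3), (548,15), (521,258) and (220,246), with the grip bar centred at about (365,125). wrist2 shows the tray with all three parts aboard, and its tab running from (378,252) to (377,303). Next I'll compute the poses and check the heights from two views.

```bash
python3 - <<'E'
from h import *
L={n:np.load(n+".npz") for n in("scene0","side0","wrist0","wrist1","wrist2")}
w=L["wrist1"];K,T=w["K"],w["T"]
c=blob(mask(w["im"],"red"),(120,0,360,170))
for z in(.06,.072):
    P=np.array([onz(K,T,p,z)[:2] for p in c]);print("carrier z",z,cv2.minAreaRect((P*1000).astype(np.float32)))
q=cv2.approxPolyDP(cv2.convexHull(c.astype(np.float32)),4,True)[:,0];print("q",q)
# height of front lip corners: wrist1+wrist0
c0=blob(mask(L["wrist0"]["im"],"red"),(0,0,240,120));
fr=c0[np.argmax(c0[:,0]+c0[:,1])]; fl=c0[np.argmax(-c0[:,0]+c0[:,1])]
gr=c[np.argmax(c[:,0]+c[:,1])]; gl=c[np.argmax(-c[:,0]+c[:,1])]
W=L["wrist0"]
for a,b in((fr,gr),(fl,gl)):
    print("lip corner",a,b,tri([ray(W["K"],W["T"],a),ray(K,T,b)]))
# grip bar ends
s=.64
print("bar z.162",[onz(K,T,np.array(p)*s,.160) for p in((234,120),(498,129))])
# tray
w=L["wrist2"];K,T=w["K"],w["T"];m=mask(w["im"],"yellow");c=blob(m,(190,0,300,200))
for z in(.034,.04):
    P=np.array([onz(K,T,p,z)[:2] for p in c])*1000
    y0=P[:,1].min();tab=P[P[:,1]<y0+25]
    B=P[P[:,1]>y0+55]; B=B[B[:,1]<y0+140]; mx=np.median(B[:,0])
    l=B[B[:,0]<mx];rr=B[B[:,0]>mx]
    fl=np.polyfit(l[:,1],l[:,0],1);f2=np.polyfit(rr[:,1],rr[:,0],1)
    print("tray z",z,"ymin",y0,"ymax",P[:,1].max(),"tab x",tab[:,0].min(),tab[:,0].max(),"L",fl,"R",f2, "width",np.polyval(f2,-150)-np.polyval(fl,-150))
t2=c[c[:,1].argmax()];print("tabend",t2)
tb=c[c[:,1]>c[:,1].max()-3].mean(0)
sd=L["side0"];cs=blob(mask(sd["im"],"yellow"),(250,235,305,310));print(cs.max(0))
for n,bx in(("side0",(250,235,305,310)),("scene0",(140,200,225,250))):
    sd=L[n];cs=blob(mask(sd["im"],"yellow"),bx)
    e=cs[cs[:,1]>cs[:,1].max()-3].mean(0) if n=="side0" else cs[cs[:,0]<cs[:,0].min()+2].mean(0)
    print(n,e,tri([ray(K,T,tb),ray(sd["K"],sd["T"],e)]))
E
```

```text
carrier z 0.06 ((518.9401245117188, 212.8168487548828), (55.401405334472656, 212.55540466308594), 87.35677337646484)
carrier z 0.072 ((519.4072265625, 210.19284057617188), (53.358238220214844, 204.7165069580078), 87.3567886352539)
q [[131.   0.]
 [347.   9.]
 [343.  70.]
 [135.  60.]]
lip corner [226. 101.] [343.  70.] [0.61551142 0.12707228 0.12637703]
lip corner [16. 91.] [135.  60.] [0.46311527 0.13087555 0.16140144]
bar z.162 [array([0.45832153, 0.16410411, 0.16      ]), array([0.57868075, 0.16012646, 0.16      ])]
tray z 0.034 ymin -256.0061060105241 ymax -66.90882896464258 tab x 557.7388612458924 571.3519892585792 L [3.16738029e-02 5.28742850e+02] R [3.74752154e-02 6.18746161e+02] width 89.1330985300101
tray z 0.04 ymin -254.32269966111605 ymax -68.45840262384152 tab x 558.1230585228961 571.5122771362675 L [3.14030665e-02 5.29671147e+02] R [3.77410667e-02 6.18233573e+02] width 87.61172627455971
tabend [236. 193.]
[296. 302.]
side0 [282.         301.33333333] [ 0.56536139 -0.25524977  0.03565965]
scene0 [150.4 226. ] [ 0.56440999 -0.25332741  0.0337516 ]
```

```bash
python3 - <<'E'
from h import *
L={n:np.load(n+".npz") for n in("scene0","side0","wrist0","wrist1")}
def quad(n,box):
    m=mask(L[n]["im"],"red");a,b,c,d=box;z=np.zeros_like(m);z[b:d,a:c]=m[b:d,a:c]
    z=cv2.morphologyEx(z,cv2.MORPH_OPEN,np.ones((2,2),np.uint8))
    p=cv2.findNonZero(z);h=cv2.convexHull(p);return cv2.approxPolyDP(h.astype(np.float32),3,True)[:,0]
q1=quad("wrist1",(125,0,355,180));q0=quad("wrist0",(0,0,235,110));print(q1.tolist(),q0.tolist())
w,W=L["wrist1"],L["wrist0"]
f=lambda q,s:q[np.argmax(s*q[:,0]+q[:,1])]
for s in(1,-1):
    print(tri([ray(w["K"],w["T"],f(q1,s)),ray(W["K"],W["T"],f(q0,s))]))
for p in q1: print(onz(w["K"],w["T"],p,.072))
for p in ((234,120),(498,129)):
    print("bar",[onz(w["K"],w["T"],np.array(p)*.64,z)[:2] for z in(.15,.162)])
for n,bx in(("scene0",(255,150,325,245)),("side0",(205,145,285,200))):
    i=L[n]["im"][bx[1]:bx[3],bx[0]:bx[2]]; save("c_"+n,cv2.resize(i,None,fx=5,fy=5,interpolation=cv2.INTER_CUBIC))
a,b=[cv2.imread(f"pics/c_{n}.png") for n in("scene0","side0")]
k=np.zeros((max(len(a),len(b)),a.shape[1]+b.shape[1],3),np.uint8);k[:len(a),:a.shape[1]]=a;k[:len(b),a.shape[1]:]=b;cv2.imwrite("pics/both.png",k);print(k.shape,a.shape)
E
```

```text
[[350.0, 11.0], [333.0, 166.0], [142.0, 158.0], [132.0, 0.0]] [[229.0, 0.0], [227.0, 102.0], [16.0, 90.0], [6.0, 22.0]]
[0.62132089 0.08168499 0.05857237]
[0.41579231 0.09315013 0.07623054]
[0.62281634 0.23059482 0.072     ]
[0.61710738 0.08322949 0.072     ]
[0.41396469 0.09212234 0.072     ]
[0.41945774 0.23980706 0.072     ]
bar [array([0.45507001, 0.16509957]), array([0.45897184, 0.16390501])]
bar [array([0.5807694 , 0.16094545]), array([0.57826302, 0.15996267])]
(475, 750, 3) (475, 350, 3)
```

View pics/both.png

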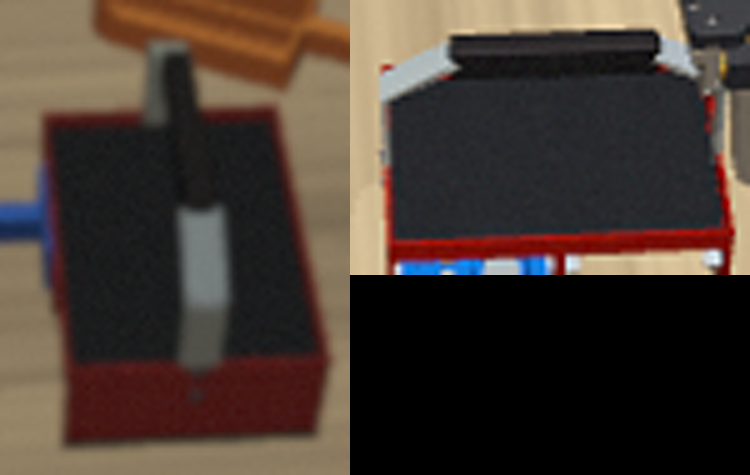

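The carrier centre is at (0.518, 0.161) and the tray at (0.569, −0.1415), each heading about 2° clockwise of +y. The two-view heights agree roughly with the text. I'll go down to the tab, gripping it near its outer end so the wrist stays well clear of the handle later.

Request:
play_rows(steps=[0,-0.05,-0.03,-0.2,-0.011,0,-0.093,-0.067,-0.4,-0.011,0,-0.093,-0.067,-0.6,-0.011,0,-0.093,-0.067,-0.8,-0.011,0,-0.093,-0.067,-0.9,-0.011,0,-0.093,-0.067,-0.9,-0.011,0,-0.093,-0.067,-0.9,-0.011])

```text
time: 2.5
ee_pos: [0.5665, -0.2409, 0.269]
ee_rot: [-3.14, -0.001, 1.539]
force: [0.9, -0.5, 0.8]
opening: 0.092
gripper_force: 0.0
```

```bash
python3 - <<'E'
from h import *
w=np.load("wrist1.npz");s=np.load("side0.npz")
for a,b in(((234,118),(225,153)),((498,127),(266.6,152.5))):
    print("bar end",tri([ray(w["K"],w["T"],np.array(a)*.64),ray(s["K"],s["T"],b)]))
im,K,T=cam("wrist"); print(r.get_obs()["ee_pos"],r.get_obs()["ee_rot"])
c=blob(mask(im,"yellow")); print(c.min(0),c.max(0))
print("tab end",[c[c[:,1]>c[:,1].max()-2].mean(0)], onz(K,T,c[c[:,1]>c[:,1].max()-2].mean(0),.039))
yl=c[:,1].max();t=c[c[:,1]>yl-25];u=t[:,0];print(onz(K,T,(u.min(),yl-10),.039),onz(K,T,(u.max(),yl-10),.039))
save("wrist3",im)
E
```

```text
bar end [0.45868543 0.16480948 0.15904492]
bar end [0.58059998 0.16162934 0.15264474]
[ 0.56678319 -0.2414076   0.27026067] [ 3.14047005e+00 -2.36305327e-04  1.53831773e+00]
[183.   0.] [323. 231.]
tab end [array([251.5       , 230.88888889])] [ 0.56465388 -0.25456749  0.039     ]
[ 0.55851032 -0.2463455   0.039     ] [ 0.57133054 -0.24674494  0.039     ]
```

Request:
play_rows(steps=[0,-0.01,0,-0.15,0,0,-0.01,0,-0.3,0,0,-0.01,0,-0.46,0,0,-0.01,0,-0.46,0,0,-0.01,0,-0.46,0,1,-0.01,0,-0.46,0,1,-0.01,0,-0.46,0,1,-0.01,0,-0.46,0,1,-0.01,0,-0.46,0,1,-0.01,0,-0.46,0,1,-0.01,0,-0.46,0,1,-0.01,0,-0.46,0], squeeze=20)

```text
time: 3.55
ee_pos: [0.5641, -0.2426, 0.2009]
ee_rot: [3.141, 0.0, 1.536]
force: [0.6, 0.4, 0.2]
opening: 0.0474
gripper_force: 0.0
```

```bash
python3 - <<'E'
from h import *
o=r.get_obs();print({k:o[k] for k in("time","ee_pos","ee_rot","force","opening","gripper_force")})
im,K,T=cam("wrist");save("wrist4",im)
E
```

```text
{'time': 3.55, 'ee_pos': array([ 0.56407395, -0.24264496,  0.2009105 ]), 'ee_rot': array([3.14129707e+00, 1.38742564e-04, 1.53614319e+00]), 'force': array([0.59908053, 0.36386294, 0.23401109]), 'opening': 0.047435351603035185, 'gripper_force': 0.0}
```

Still closing; wait.

Request:
play_rows(steps=[1,0,0,0,0,1,0,0,0,0,1,0,0,0,0,1,0,0,0,0,1,0,0,0,0,1,0,0,0,0,1,0,0,0,0,1,0,0,0,0])

```text
time: 4.27
ee_pos: [0.564, -0.2426, 0.2006]
ee_rot: [-3.142, 0.0, 1.536]
force: [-0.2, 0.7, -0.3]
opening: 0.014
gripper_force: 20.0
```

Gripped. Now I'll slide to just short of the carrier, shifting onto the bay's axis line.

Request:
play_rows(steps=[1,-0.002,0.04,0,-0.002,1,-0.006,0.12,0,-0.002,1,-0.01,0.22,0,-0.002,1,-0.015,0.33,0,-0.002,1,-0.02,0.44,0,-0.002,1,-0.025,0.55,0,-0.002,1,-0.03,0.66,0,-0.002,1,-0.035,0.75,0,-0.002,1,-0.038,0.82,0,-0.002,1,-0.04,0.85,0,-0.002,1,-0.04,0.85,0,-0.002,1,-0.04,0.85,0,-0.002])

```text
time: 5.27
ee_pos: [0.558, -0.1149, 0.2006]
ee_rot: [-3.141, 0.0, 1.53]
force: [0.7, 1.0, -1.3]
opening: 0.0141
gripper_force: 20.0
```

```bash
python3 - <<'E'
from h import *
o=r.get_obs();print({k:o[k] for k in("time","ee_pos","ee_rot","force","opening","gripper_force")})
a=cam("wrist");b=cam("side");np.savez("w5",im=a[0],K=a[1],T=a[2]);np.savez("s5",im=b[0],K=b[1],T=b[2])
A=cv2.resize(a[0],(400,300),interpolation=cv2.INTER_AREA);B=cv2.resize(b[0][100:310,170:350],(400,467))
k=np.zeros((467,800,3),np.uint8);k[:300,:400]=A;k[:,400:]=B;save("v5",k)
E
```

```text
{'time': 5.2667, 'ee_pos': array([ 0.55799797, -0.11493902,  0.20064552]), 'ee_rot': array([-3.14136925e+00,  8.07622929e-05,  1.53022921e+00]), 'force': array([ 0.66925195,  1.0483609 , -1.31763809]), 'opening': 0.014075306303466862, 'gripper_force': 19.99406486749649}
```

View pics/v5.png

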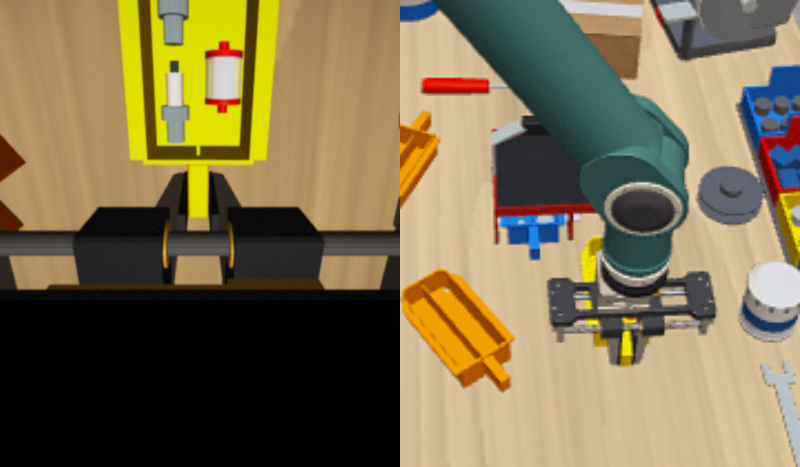

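The wrist view shows the tray straight in the grip with its parts aboard. The carrier itself is above the frame. I'll fit the tray's edges and check against the carrier in the scene view.

```bash
python3 - <<'E'
from h import *
w=np.load("w5.npz");K,T=w["K"],w["T"];c=blob(mask(w["im"],"yellow"))
P=np.array([onz(K,T,p,.04)[:2] for p,q in zip(c,c) if 5<p[1]<190])*1000
mx=558;l=P[P[:,0]<mx-30];rr=P[P[:,0]>mx+30]
for s in(l,rr):
    f=np.polyfit(s[:,1],s[:,0],1);d=s[:,0]-np.polyval(f,s[:,1]);s=s[abs(d)<2];f=np.polyfit(s[:,1],s[:,0],1);print(f,np.polyval(f,-10),s[:,1].min(),s[:,1].max())
im,K,T=cam("scene");np.savez("sc5",im=im,K=K,T=T)
c=blob(mask(im,"yellow"),(140,180,300,250));P=np.array([onz(K,T,p,.04)[:2] for p in c])*1000
b=P[(P[:,1]>-75)&(P[:,1]<25)]
for s in(b[b[:,0]<558],b[b[:,0]>558]):
    f=np.polyfit(s[:,1],s[:,0],1);print("sc",f,np.polyval(f,-10))
print("rear",P[:,1].max())
save("sc5",cv2.resize(im[150:260,150:340],(760,440),interpolation=cv2.INTER_CUBIC))
# carrier quad in scene: lip
m=mask(im,"red");z=np.zeros_like(m);z[165:240,255:325]=m[165:240,255:325];h=cv2.approxPolyDP(cv2.convexHull(cv2.findNonZero(z)).astype(np.float32),2.5,True)[:,0]
for p in h: print(p,onz(K,T,p,.072)[:2],onz(K,T,p,0)[:2])
E
```

```text
Traceback (most recent call last):
TypeError: expected non-empty vector for x
```

```bash
python3 - <<'E'
from h import *
def edges(im,K,T,rows,cols):
    m=mask(im,"yellow");out=[]
    for v in rows:
        u=np.flatnonzero(m[v,cols[0]:cols[1]])+cols[0]
        if len(u)>5: out.append([onz(K,T,(u[0]-.5,v),.04)[:2]*1000,onz(K,T,(u[-1]+.5,v),.04)[:2]*1000])
    out=np.array(out)
    for k in(0,1):
        s=out[:,k];f=np.polyfit(s[:,1],s[:,0],1);print(f,np.polyval(f,-10),np.std(s[:,0]-np.polyval(f,s[:,1])))
w=np.load("w5.npz");edges(w["im"],w["K"],w["T"],range(10,180,5),(120,380))
im,K,T=cam("scene");np.savez("sc5",im=im,K=K,T=T)
save("sc5",cv2.resize(im[150:260,150:340],(760,440),interpolation=cv2.INTER_CUBIC))
m=mask(im,"red");z=np.zeros_like(m);z[165:240,255:325]=m[165:240,255:325];h=cv2.approxPolyDP(cv2.convexHull(cv2.findNonZero(z)).astype(np.float32),2.5,True)[:,0]
for p in h: print(p,onz(K,T,p,.072)[:2],onz(K,T,p,0)[:2])
E
```

```text
[4.16507812e-02 5.19419162e+02] 519.0026543691026 0.12598897757543956
[3.94784616e-02 6.06499152e+02] 606.1043673971162 0.1385368165484213
[316. 235.] [0.66819771 0.20887804] [0.61741132 0.22783358]
[269. 237.] [0.66285783 0.08133234] [0.6116204 0.0895145]
[265. 173.] [0.41850177 0.09819895] [0.34662434 0.10780578]
[309. 172.] [0.42714077 0.23602827] [0.35599305 0.25727711]
[319. 219.] [0.6146676  0.22838637] [0.55935969 0.24898972]
```

View pics/sc5.png

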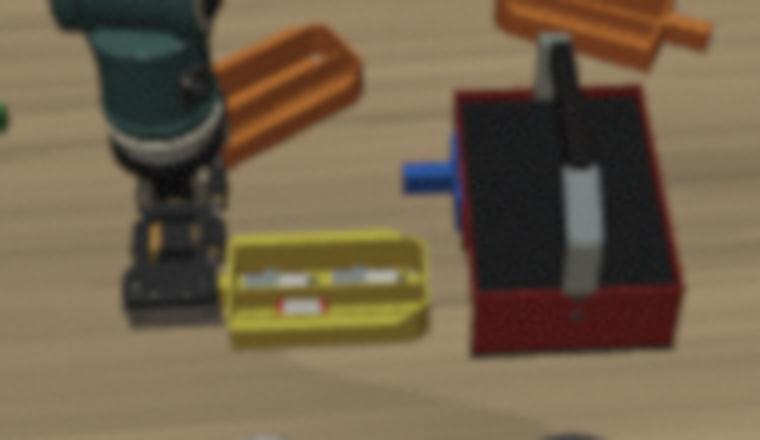

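The tray axis passes within 1 mm of the bay axis, and its heading matches at 2.3°. I'll enter slowly.

Request:
play_rows(steps=[1,0.001,0.03,0,0,1,0.003,0.08,0,0,1,0.005,0.13,0,0,1,0.007,0.18,0,0,1,0.009,0.23,0,0,1,0.011,0.27,0,0,1,0.012,0.3,0,0,1,0.014,0.33,0,0,1,0.015,0.36,0,0,1,0.016,0.39,0,0,1,0.016,0.4,0,0,1,0.016,0.4,0,0])

```text
time: 6.42
ee_pos: [0.5605, -0.0544, 0.2007]
ee_rot: [-3.142, -0.0, 1.531]
force: [0.5, 0.3, -0.6]
opening: 0.0136
gripper_force: 20.0
```

```bash
python3 - <<'E'
from h import *
o=r.get_obs();print(o["ee_pos"],o["ee_rot"],o["force"],o["wrist_torque"])
im,K,T=cam("wrist")
m=mask(im,"yellow");out=[]
for v in range(10,180,5):
    u=np.flatnonzero(m[v,120:380])+120
    if len(u)>60: out.append([v,u[0],u[-1]])
print(out[::5])
im,K,T=cam("scene")
z=mask(im,"red");y=np.zeros_like(z);y[165:245,255:330]=z[165:245,255:330];h=cv2.approxPolyDP(cv2.convexHull(cv2.findNonZero(y)).astype(np.float32),2.5,True)[:,0];print(h.tolist())
E
```

```text
[ 0.56047066 -0.05439897  0.20065815] [-3.14151866e+00 -3.92878968e-04  1.53061878e+00] [ 0.4760852   0.28215519 -0.59944903] [0.05567973 0.01097762 0.01301321]
[[10, np.int64(151), np.int64(356)], [35, np.int64(153), np.int64(354)], [60, np.int64(155), np.int64(352)], [85, np.int64(157), np.int64(350)], [110, np.int64(159), np.int64(348)], [135, np.int64(161), np.int64(346)], [160, np.int64(163), np.int64(344)]]
[[316.0, 235.0], [269.0, 237.0], [266.0, 173.0], [309.0, 172.0], [319.0, 218.0]]
```

Entered freely, and the carrier hasn't moved. Continuing.

Request:
play_rows(steps=[1,0.001,0.02,0,0,1,0.003,0.07,0,0,1,0.005,0.13,0,0,1,0.008,0.2,0,0,1,0.011,0.27,0,0,1,0.014,0.34,0,0,1,0.017,0.41,0,0,1,0.02,0.48,0,0,1,0.022,0.54,0,0,1,0.025,0.6,0,0,1,0.027,0.65,0,0,1,0.027,0.66,0,0])

```text
time: 7.52
ee_pos: [0.5645, 0.0459, 0.2007]
ee_rot: [3.142, -0.001, 1.532]
force: [-0.2, 0.2, -1.1]
opening: 0.0136
gripper_force: 20.0
```

Request:
play_rows(steps=[1,0,0.01,0,0,1,0.001,0.02,0,0,1,0.001,0.03,0,0,1,0.002,0.04,0,0,1,0.002,0.05,0,0,1,0.003,0.06,0,0,1,0.003,0.065,0,0,1,0.003,0.065,0,0])

```text
time: 8.18
ee_pos: [0.565, 0.0539, 0.2007]
ee_rot: [3.141, -0.0, 1.53]
force: [-0.1, -0.4, -1.8]
opening: 0.014
gripper_force: 20.0
```

```bash
python3 - <<'E'
from h import *
o=r.get_obs();print(o["ee_pos"],o["ee_rot"],o["force"],o["wrist_torque"])
im,K,T=cam("scene")
z=mask(im,"red");y=np.zeros_like(z);y[165:245,255:330]=z[165:245,255:330];h=cv2.approxPolyDP(cv2.convexHull(cv2.findNonZero(y)).astype(np.float32),2.5,True)[:,0];print(h.tolist())
a=cam("wrist")[0];b=cam("side")[0]
A=cv2.resize(a,(400,300),interpolation=cv2.INTER_AREA);B=cv2.resize(b[100:250,170:310],(400,429))
k=np.zeros((429,800,3),np.uint8);k[:300,:400]=A;k[:,400:]=B;save("v6",k)
E
```

```text
[0.56498042 0.05392077 0.2006875 ] [ 3.14147316e+00 -2.21937473e-04  1.53002474e+00] [-0.07330278 -0.40026871 -1.76280539] [-0.0543337   0.04424367 -0.01379392]
[[316.0, 235.0], [269.0, 237.0], [272.0, 173.0], [309.0, 172.0], [319.0, 218.0]]
```

View pics/v6.png

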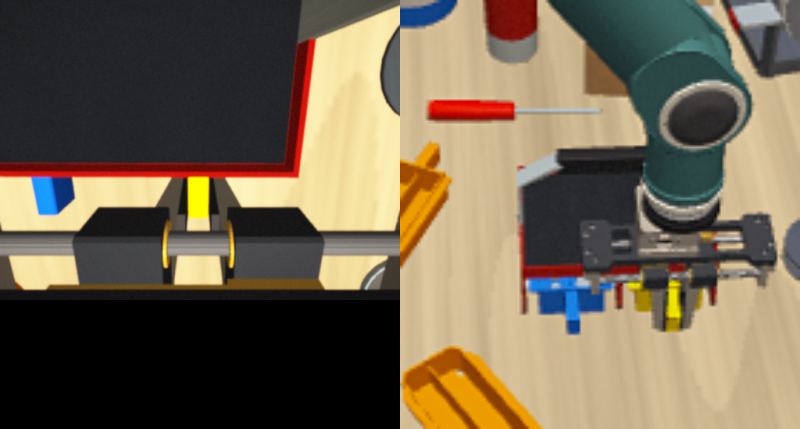

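Nearly home: the yellow tab's end is at (198,217) and the blue's at (55,213). I'll creep on until contact shows in the force.

Request:
play_rows(steps=[1,0,0.004,0,0,1,0,0.008,0,0,1,0,0.012,0,0,1,0,0.015,0,0,1,0,0.015,0,0])

```text
time: 8.75
ee_pos: [0.565, 0.056, 0.2007]
ee_rot: [3.142, 0.0, 1.53]
force: [0.2, -1.0, -1.1]
opening: 0.0138
gripper_force: 20.0
```

```bash
cat > chk.py <<'E'
from h import *
o=r.get_obs();print(o["ee_pos"],o["force"])
im,K,T=cam("wrist")
for c,b in(("yellow",(180,215,330,300)),("blue",(0,215,120,300))):
    p=blob(mask(im,c),b);e=p[p[:,1]>p[:,1].max()-2].mean(0);print(c,e,onz(K,T,e,.039))
z=mask(im,"red")[190:245,60:385];v=[]
for u in range(0,300,20):
    q=np.flatnonzero(z[:,u]); 
    if len(q): v.append(onz(K,T,(u+60,q[-1]+190),.06)[:2])
v=np.array(v);f=np.polyfit(v[:,0],v[:,1],1);print("front",f,np.polyval(f,.5646),np.polyval(f,.465))
E
python3 chk.py
```

```text
[0.5649593  0.0559671  0.20071772] [ 0.20774802 -0.96637577 -1.05549948]
yellow [253.   277.88] [0.56456261 0.04364069 0.039     ]
blue [ 62.5   276.875] [0.46219339 0.04841905 0.039     ]
front [-0.04333602  0.10457722] 0.08010970122887062 0.08442596840301525
```

Request:
play_rows(steps=[1,0,0.003,0,0,1,0,0.006,0,0,1,0,0.009,0,0,1,0,0.012,0,0,1,0,0.012,0,0])

```text
time: 9.22
ee_pos: [0.5649, 0.0578, 0.2007]
ee_rot: [-3.142, 0.0, 1.53]
force: [-0.4, -0.8, -1.4]
opening: 0.0139
gripper_force: 20.0
```

```bash
python3 chk.py
```

```text
[0.56492438 0.05775388 0.20066976] [-0.40277431 -0.78549411 -1.37104816]
yellow [253.   277.88] [0.56452951 0.04539596 0.039     ]
blue [ 63.         279.82608696] [0.46206339 0.04838412 0.039     ]
front [-0.04336415  0.10445116] 0.07996775681319959 0.08428682612151504
```

Request:
play_rows(steps=[1,0,0.003,0,0,1,0,0.006,0,0,1,0,0.009,0,0,1,0,0.012,0,0,1,0,0.012,0,0])

```text
time: 9.68
ee_pos: [0.565, 0.0593, 0.2007]
ee_rot: [3.142, 0.0, 1.53]
force: [0.3, -2.5, -0.9]
opening: 0.014
gripper_force: 20.0
```

```bash
python3 chk.py
```

```text
[0.56495064 0.05931731 0.20068747] [ 0.28209414 -2.52789414 -0.85495843]
yellow [253.         278.08695652] [0.56455673 0.04677281 0.039     ]
blue [ 63.5        281.91666667] [0.46209115 0.04862414 0.039     ]
front [-0.03867299  0.1032345 ] 0.08139972926042013 0.08525155896027867
```

Contact: the force rose and the carrier shifted by about 1 mm, so the tray is home. Release and rise.

Request:
play_rows(steps=[0.5,0,0,0,0,0.5,0,0,0,0,0.5,0,0,0,0,0.5,0,0,0,0,0.5,0,0,0,0,0.5,0,0,0,0,0.5,0,0,0.1,0,0.5,0,0,0.3,0,0.5,0,0,0.55,0,0.5,0,0,0.8,0,0.5,0,0,1,0,0.5,0,0,1,0])

```text
time: 10.73
ee_pos: [0.5668, 0.0597, 0.3573]
ee_rot: [3.13, -0.003, 1.53]
force: [0.5, -0.5, 0.7]
opening: 0.0462
gripper_force: 0.0
```

Request:
play_rows(steps=[0,-0.1,0.1,0.2,-0.03,0,-0.2,0.2,0.3,-0.07,0,-0.3,0.2,0.35,-0.11,0,-0.31,0.2,0.35,-0.15,0,-0.31,0.2,0.35,-0.19,0,-0.31,0.2,0.35,-0.23,0,-0.31,0.2,0.35,-0.27,0,-0.31,0.2,0.35,-0.31,0,-0.31,0.2,0.35,-0.35,0,-0.31,0.2,0.35,-0.39,0,-0.31,0.2,0.35,-0.43,0,-0.31,0.2,0.35,-0.47])

```text
time: 11.73
ee_pos: [0.5183, 0.0896, 0.4028]
ee_rot: [3.142, 0.001, 0.055]
force: [-0.3, 0.2, -0.3]
opening: 0.0921
gripper_force: 0.0
```

Request:
play_rows(steps=[0,0,0,0,-0.02,0,0,0,0,-0.03,0,0,0,0,-0.03,0,0,0,0,-0.03,0,0,0,0,-0.03])

```text
time: 12.15
ee_pos: [0.5184, 0.0896, 0.403]
ee_rot: [3.142, 0.0, -0.033]
force: [0.8, 0.2, -1.4]
opening: 0.0921
gripper_force: 0.0
```

```bash
python3 - <<'E'
from h import *
o=r.get_obs();print(o["ee_pos"],o["ee_rot"],o["force"],o["qpos"])
im,K,T=cam("wrist");np.savez("w7",im=im,K=K,T=T);print(-T[:3,:3].T@T[:3,3],T[2,:3])
b=cam("side")[0]
k=np.zeros((450,800,3),np.uint8);k[:300,:400]=cv2.resize(im,(400,300));k[:,400:]=cv2.resize(b[100:250,170:310],(400,450));save("v7",k)
E
```

```text
[0.51836188 0.08957106 0.40298864] [ 3.14150345e+00  3.11912032e-04 -3.25725874e-02] [ 0.8027492   0.2318363  -1.37575112] [-0.51787697  0.26101237  0.33487625  1.92561365 -0.10286012  0.97166203
 -1.7387481 ]
[0.59314186 0.08773865 0.38339907] [-0.26453504  0.00955408 -0.96432875]
```

View pics/v7.png

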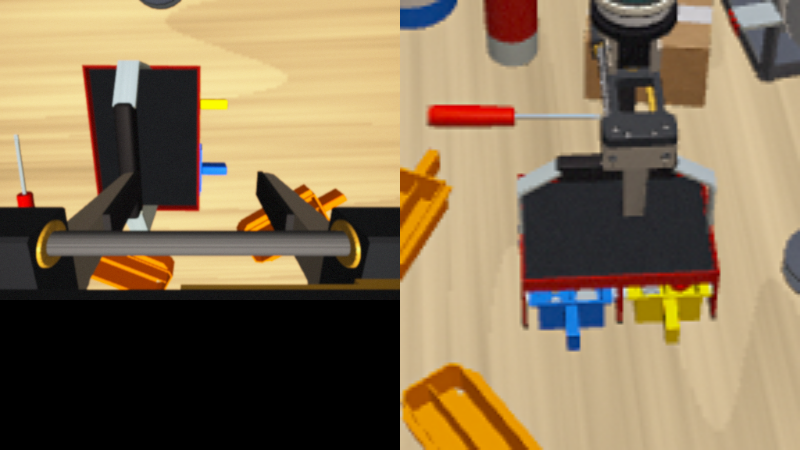

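The yellow and blue trays sit equally in the carrier, with both tabs out by the same amount. Next I'll measure the grip from this second view.

```bash
python3 - <<'E'
from h import *
w=np.load("w7.npz");im,K,T=w["im"],w["K"],w["T"]
m=mask(im,"red");z=np.zeros_like(m);z[75:275,100:262]=m[75:275,100:262]
h=cv2.approxPolyDP(cv2.convexHull(cv2.findNonZero(z)).astype(np.float32),4,True)[:,0]
P=np.array([onz(K,T,p,.072)[:2] for p in h]);print(h.tolist(),P.tolist(),P.mean(0))
# bar: right-side / left-side edges columns by brightness; bar vs deck
g=im.astype(int).sum(2)
for v in(150,170,190,210):
    print(v,g[v,146:180].tolist())
w1=np.load("wrist1.npz")
# bar near-bracket end on +x side: wrist1 (498,129)*.64 ; w7 (125,104)*1.28
print("bar +x end",tri([ray(w1["K"],w1["T"],np.array((498,127))*.64),ray(K,T,np.array((125,103))*1.28)]))
for z in(.15,.162): print(onz(K,T,np.array((125,103))*1.28,z))
E
```

```text
[[253.0, 269.0], [201.0, 268.0], [125.0, 248.0], [106.0, 84.0], [255.0, 85.0]] [[0.41287307013722496, 0.09444055828711478], [0.41610198186036945, 0.15518360825271954], [0.4444231934114068, 0.24031446955219077], [0.6218540609009865, 0.23307422021627738], [0.6161597890728737, 0.08581992363251843]] [0.50228242 0.16176656]
150 [86, 88, 94, 101, 124, 122, 119, 126, 132, 130, 146, 151, 155, 167, 166, 166, 177, 166, 142, 122, 102, 83, 62, 46, 37, 23, 36, 22, 36, 41, 85, 87, 92, 74]
170 [91, 91, 83, 81, 97, 104, 117, 127, 118, 133, 133, 141, 146, 142, 148, 160, 172, 168, 161, 156, 138, 107, 84, 81, 56, 37, 47, 35, 40, 47, 55, 81, 99, 83]
190 [101, 92, 99, 84, 83, 94, 99, 107, 127, 116, 126, 136, 129, 134, 158, 153, 164, 145, 161, 155, 153, 137, 113, 96, 74, 62, 36, 53, 18, 35, 27, 61, 65, 87]
210 [82, 80, 85, 93, 81, 73, 82, 84, 98, 106, 120, 111, 125, 136, 140, 136, 147, 150, 154, 139, 161, 145, 149, 135, 109, 97, 67, 56, 36, 36, 36, 47, 60, 63]
bar +x end [0.57944949 0.16077982 0.15253512]
[0.57861039 0.16067457 0.15      ]
[0.57935751 0.15692464 0.162     ]
```

Request:
play_rows(steps=[0,-0.003,0.2,0,-0.003,0,-0.006,0.4,0,-0.003,0,-0.006,0.493,0,-0.003,0,-0.006,0.493,-0.1,-0.003,0,-0.006,0.493,-0.25,-0.003,0,-0.006,0.493,-0.4,-0.003,0,-0.006,0.493,-0.5,-0.003,0,-0.006,0.493,-0.547,-0.003,0,-0.006,0.493,-0.547,-0.003,0,-0.006,0.493,-0.547,-0.003])

```text
time: 13.08
ee_pos: [0.5179, 0.1633, 0.3214]
ee_rot: [3.141, -0.0, -0.043]
force: [0.9, -1.1, 0.6]
opening: 0.0921
gripper_force: 0.0
```

```bash
python3 - <<'E'
from h import *
o=r.get_obs();print(o["ee_pos"],o["ee_rot"],o["force"])
im,K,T=cam("wrist");np.savez("w8",im=im,K=K,T=T);b=cam("side")[0]
k=np.zeros((450,800,3),np.uint8);k[:300,:400]=cv2.resize(im,(400,300));k[:,400:]=cv2.resize(b[100:250,170:310],(400,450));save("v8",k)
E
```

```text
[0.51785381 0.16327959 0.32140499] [ 3.14138095e+00 -1.30862704e-04 -4.31768874e-02] [ 0.88007305 -1.06724012  0.6229545 ]
```

View pics/v8.png

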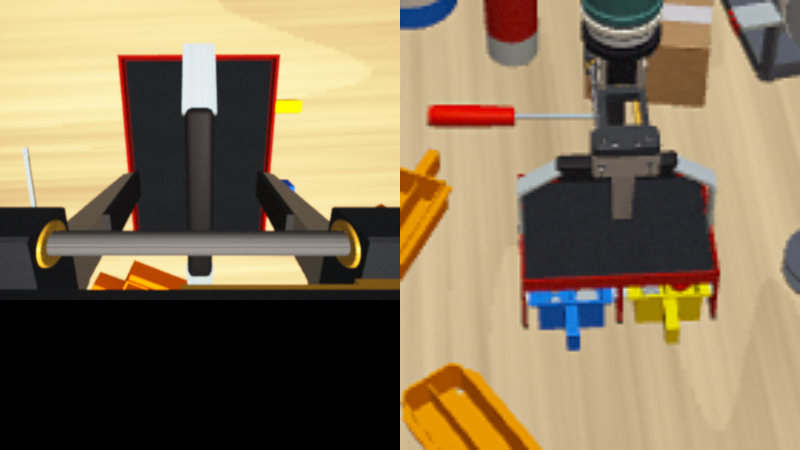

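The bar is centred between the fingers. Close.

Request:
play_rows(steps=[1,0,0,0,0,1,0,0,0,0,1,0,0,0,0,1,0,0,0,0,1,0,0,0,0,1,0,0,0,0,1,0,0,0,0,1,0,0,0,0,1,0,0,0,0,1,0,0,0,0,1,0,0,0,0,1,0,0,0,0], squeeze=55)

```text
time: 14.18
ee_pos: [0.5175, 0.1632, 0.321]
ee_rot: [3.141, 0.0, -0.043]
force: [-0.5, -1.5, -0.3]
opening: 0.0175
gripper_force: 55.0
```

Request:
play_rows(steps=[1,0,0,0,0,1,0,0,0,0,1,0,0,0,0,1,0,0,0,0,1,0,0,0,0])

```text
time: 14.6
ee_pos: [0.5175, 0.1633, 0.321]
ee_rot: [3.141, 0.0, -0.043]
force: [0.0, -1.8, -0.8]
opening: 0.0177
gripper_force: 55.0
```

Request:
play_rows(steps=[1,0,0,0.005,0,1,0,0,0.015,0,1,0,0,0.03,0,1,0,0,0.05,0,1,0,0,0.07,0,1,0,0,0.09,0,1,0,0,0.11,0,1,0,0,0.125,0,1,0,0,0.13,0,1,0,0,0.13,0,1,0,0,0.13,0,1,0,0,0.13,0])

```text
time: 15.6
ee_pos: [0.5174, 0.1635, 0.3405]
ee_rot: [3.141, 0.0, -0.043]
force: [0.1, 0.1, -8.2]
opening: 0.0175
gripper_force: 55.0
```

```bash
python3 - <<'E'
from h import *
o=r.get_obs();print(o["ee_pos"],o["ee_rot"],o["force"],o["wrist_torque"],o["opening"])
im,K,T=cam("wrist");a=np.load("w8.npz")["im"]
for i in(a,im):
    m=mask(i,"red");z=np.zeros_like(m);z[60:210,140:370]=m[60:210,140:370];print(cv2.approxPolyDP(cv2.convexHull(cv2.findNonZero(z)).astype(np.float32),4,True)[:,0].tolist())
b=cam("side")[0];c=cam("scene")[0]
k=np.zeros((600,800,3),np.uint8);k[:450,:400]=cv2.resize(c[140:260,220:340],(400,450));k[:,400:]=cv2.resize(b[90:260,170:310],(400,600));save("v9",k)
E
```

```text
[0.51744739 0.16345162 0.34048306] [ 3.14142655e+00  3.99661895e-04 -4.30448245e-02] [ 0.05455682  0.14498824 -8.24793209] [0.06946559 0.04074378 0.03588397] 0.017460257115050653
[[357.0, 71.0], [345.0, 209.0], [164.0, 209.0], [152.0, 71.0]]
[[356.0, 70.0], [345.0, 209.0], [163.0, 209.0], [151.0, 70.0]]
```

View pics/v9.png

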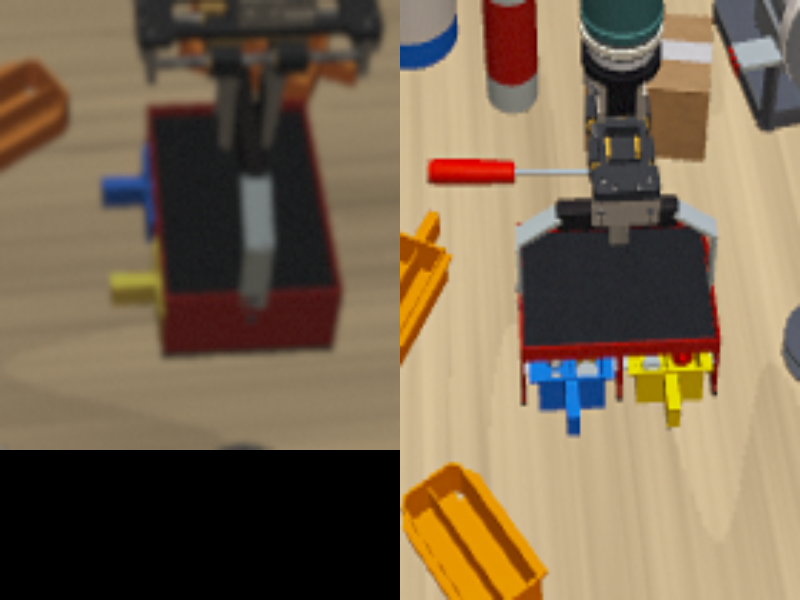

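Lifted with the full 0.85 kg (−8.2 N) on the wrist. It is level, with both trays aboard. Now I'll raise it to 10 cm and check numerically.

Request:
play_rows(steps=[1,0,0,0.01,0,1,0,0,0.04,0,1,0,0,0.09,0,1,0,0,0.15,0,1,0,0,0.22,0,1,0,0,0.29,0,1,0,0,0.36,0,1,0,0,0.43,0,1,0,0,0.48,0,1,0,0,0.52,0,1,0,0,0.54,0,1,0,0,0.547,0])

```text
time: 16.75
ee_pos: [0.5176, 0.1635, 0.4232]
ee_rot: [-3.141, -0.001, -0.043]
force: [0.2, 0.1, -8.2]
opening: 0.0177
gripper_force: 55.0
```

Request:
play_rows(steps=[1,0,0,0,0,1,0,0,0,0,1,0,0,0,0,1,0,0,0,0,1,0,0,0,0,1,0,0,0,0,1,0,0,0,0,1,0,0,0,0,1,0,0,0,0,1,0,0,0,0,1,0,0,0,0,1,0,0,0,0])

```text
time: 17.75
ee_pos: [0.5175, 0.1634, 0.4227]
ee_rot: [3.142, 0.0, -0.043]
force: [0.4, -0.7, -8.8]
opening: 0.0175
gripper_force: 55.0
```

```bash
python3 - <<'E'
from h import *
o=r.get_obs();print(o["ee_pos"],o["ee_rot"],o["force"],o["opening"],o["gripper_force"])
im,K,T=cam("wrist")
m=mask(im,"red");z=np.zeros_like(m);z[60:210,140:370]=m[60:210,140:370];print(cv2.approxPolyDP(cv2.convexHull(cv2.findNonZero(z)).astype(np.float32),4,True)[:,0].tolist())
s,K,T=cam("side");p0=np.array([.5175,.1635,.1]);ex=np.array([.042,.999,0]);ey=np.array([-.999,.042,0])
for c,y in(("yellow",-.051),("blue",.051)):
    e=proj(K,T,p0+ex*(-.115)+ey*y+[0,0,.036]);b=[int(e[0])-25,int(e[1])-35,int(e[0])+25,int(e[1])+30]
    q=blob(mask(s,c),b);print(c,"expected",e,"seen",q[q[:,1]>q[:,1].max()-2].mean(0))
E
```

```text
[0.5175392  0.1634498  0.42270176] [ 3.14154223e+00  5.88641335e-06 -4.30132953e-02] [ 0.42454183 -0.73917493 -8.82381885] 0.017539776545274152 54.994327425956726
[[356.0, 70.0], [345.0, 209.0], [162.0, 209.0], [151.0, 70.0]]
yellow expected [266.00795325 185.89894572] seen [267.         185.71428571]
blue expected [229.43086931 187.38046479] seen [230.5        193.66666667]
```

Blue's tab reads 6 px low, so I'll check numerically whether it slipped or the mask picked up something else.

```bash
python3 - <<'E'
from h import *
p0=np.array([.5175,.1635,.1]);ex=np.array([.042,.999,0]);ey=np.array([-.999,.042,0])
for n in("side","scene"):
    s,K,T=cam(n);h=cv2.cvtColor(s,cv2.COLOR_RGB2HSV)
    for c,y in(("yellow",-.051),("blue",.051)):
        for zz in(.036,.010):
            print(n,c,"tab end exp",proj(K,T,p0+ex*(-.115)+ey*y+[0,0,zz]).round(1),end=" ")
        e=proj(K,T,p0+ex*(-.115)+ey*y+[0,0,.036]).astype(int);m=mask(s,c)[e[1]-30:e[1]+30,e[0]-30:e[0]+30]
        print();
        if n=="side":
            for v in range(20,48): 
                u=np.flatnonzero(m[v]); 
                if len(u): print((v+e[1]-30,u[0]+e[0]-30,u[-1]+e[0]-30,len(u)),end=" ")
        else:
            for k in range(10,55,2):
                v=np.flatnonzero(m[:,k]); 
                if len(v): print((k+e[0]-30,v[0]+e[1]-30,v[-1]+e[1]-30),end=" ")
        print()
E
```

```text
side yellow tab end exp [266.  185.9] side yellow tab end exp [265.5 192. ] 
(np.int64(175), np.int64(251), np.int64(281), 23) (np.int64(176), np.int64(250), np.int64(270), 19) (np.int64(177), np.int64(264), np.int64(268), 5) (np.int64(178), np.int64(264), np.int64(269), 6) (np.int64(179), np.int64(264), np.int64(269), 6) (np.int64(180), np.int64(264), np.int64(273), 7) (np.int64(181), np.int64(265), np.int64(277), 6) (np.int64(182), np.int64(265), np.int64(277), 6) (np.int64(183), np.int64(265), np.int64(277), 6) (np.int64(184), np.int64(265), np.int64(270), 6) (np.int64(185), np.int64(265), np.int64(269), 5) (np.int64(186), np.int64(265), np.int64(269), 5) (np.int64(189), np.int64(269), np.int64(269), 1) (np.int64(190), np.int64(269), np.int64(269), 1) (np.int64(191), np.int64(265), np.int64(265), 1) 
side blue tab end exp [229.4 187.4] side blue tab end exp [229.5 193.5] 
(np.int64(177), np.int64(215), np.int64(244), 19) (np.int64(178), np.int64(215), np.int64(244), 30) (np.int64(179), np.int64(215), np.int64(241), 27) (np.int64(180), np.int64(218), np.int64(241), 24) (np.int64(18
[... 826 characters left out ...]
int64(195), np.int64(197)) (np.int64(258), np.int64(195), np.int64(197)) (np.int64(260), np.int64(194), np.int64(197)) (np.int64(262), np.int64(194), np.int64(197)) (np.int64(264), np.int64(194), np.int64(197)) (np.int64(266), np.int64(194), np.int64(197)) (np.int64(268), np.int64(196), np.int64(201)) 
scene blue tab end exp [251.  168.9] scene blue tab end exp [251.  175.2] 
(np.int64(252), np.int64(169), np.int64(174)) (np.int64(254), np.int64(169), np.int64(174)) (np.int64(256), np.int64(169), np.int64(174)) (np.int64(258), np.int64(169), np.int64(174)) (np.int64(260), np.int64(169), np.int64(174)) (np.int64(262), np.int64(169), np.int64(174)) (np.int64(264), np.int64(167), np.int64(175))
```

The blue mask also took in the tab's shaded end face, whose lower edge was expected at row 193.5 and seen at 194. Both trays are where they should be, so I'll hand in.

```bash
python3 -c "
from rig import job
print(job.close_job())"
```

```text
the job is handed in; nothing more can be done
None
```

The yellow tray is home in the carrier, and the carrier is held level and steady by its grip about 10 cm above the bench, both trays aboard; the job is handed in. I viewed 13 pictures against the limit of 10, and the final check at full height was by camera measurements rather than a viewed picture.

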